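# Open the drop-front stock bin and hold its spring tray out at the mark

## Robot

A 6-joint arm with a two-finger parallel gripper is mounted at the origin on the work surface. World frame = base frame: x ahead of the robot, y to its left, z up, the work surface at z = 0. Lengths are in m, angles in degrees, forces in N, time in s.
With the tool pointing down it reaches from about 0.35 to 0.875 m from the base axis. Payload 4.2 kg.
Tool frame: the origin (TCP) lies between the finger pads; the fingertips stand 14 mm ahead of it and the grasp point (between the pads) lies 5 mm behind it (r.tcp_to_tips is the distance from the TCP to the fingertips, in m); y points along the fingers, x is the direction in which the jaws open and shut, and the axes are right-handed (so a half turn about y gives the same grasp; the last joint's range is limited). The gripper opens to 87 mm and grips with 3 to 60 N. Pads are 19 mm wide; open, the fingers measure 117 mm over their backs; the gripper's body (75 mm by 190 mm) begins 51 mm behind the grasp point.
Start: joints at [-56.631, 22.042, 0.453, 0, -68.411, -14.817], TCP at [0.199, -0.592, 0.237] pointing down, gripper open.
Joint ranges: [-179.83, 179.83], [-69.29, 118.12], [-61.27, 80.66], [-181.25, 117.63], [-171.15, -9.14], [-177.46, 177.46]. Speed limits (degrees/s): [159.86, 159.86, 180, 180, 180, 180].

## Interface

Orientations are given as a 3x3 rotation matrix whose columns are the frame's x, y, z axes.
In Python, from station import sense, optics, ticket, r gives the robot as it stands.
- The arm moves only by the tool carry_out, never from a script. Its argument "steps" is a list that holds one entry, the list of rows, each a list of 6 numbers: the shift along the world's x, y, z in cm, then the turn, a rotation vector about the world's x, y, z in rad. A call has 1 to 20 rows; each row is the pose to reach, as a shift and turn from the pose commanded when the call began; what a row does not reach only later rows make up. A row lasts 1/8 s, in which the tool goes at most 62.5 mm and 10.7 degrees, less where a joint would pass 70% of its speed; a pose out of reach is approached as far as the arm can. A call with a gripper value outside its range is refused whole. "fingers" is the closure in counts, from 0 (fully open) to 255 (shut), set as the call begins (left out, the last holds). The fingers move at their own pace and stop on an object; the grip force is fixed at half the most. Time passes only in rows, so rows that repeat a pose let the fingers close. It gives the time, the measured TCP pose, the force and the opening at its end, in the units of the state.
- sense(): the state, without advancing time (a new reading comes with each control period).
- optics.capture(name): name is "side" or "top" or "wrist"; returns a dict with "image" (480x640x3 uint8, red, green, blue), "fov_y" (degrees; the focal length in pixels is half the picture's height over the tangent of half this angle, whatever the lens; pixels are square), "cx", "cy" (the principal point, pixels), "rvec" (rotation vector, rad) and "tvec" (3), from world to camera coordinates, as OpenCV has them. Camera axes: x right, y down, z forward; pixel columns grow to the right and rows downward; lengths in m; the calibration is good to about 2 mm. A picture is of the moment at which its call begins. There is no depth.
- ticket.finish_job(): hands the job in, once; it reports no verdict.
The state is a dict: "time_s": time; "joints": joint angles; "joint_velocities": joint speeds; "effort": joint torques, N m; "tcp_pos": TCP position; "ee_rot": TCP orientation; "wrist_force": force on the tool from outside, world axes, zero at the start; "moment": the same for the moment, N m; "gripper_width": opening from 0.0 (shut) to 1.0 (fully open).
Only numpy, scipy, OpenCV 4.12 (cv2) and the standard library are available. Lean on these libraries where they do the work, as an engineer would, in place of code of your own. Each camera call takes 0.05 s, during which the arm holds its last target.

## Task

First fold the orange drop-front of the grey stock bin all the way down, with the tray still in. Then pull the white spring-return tray out (it has a black grip at its front) until the yellow pointer stands at the red clip, and keep holding it there: finish while your fingers still hold it, because it springs back if let go. Keep both cartons in the tray upright, and leave the tape roll and the blue bottle where they stand.

Things in the scene. Friction and masses are not known exactly. Their poses are not given: they have to be found in the camera images.
- bin: Grey open-topped stock bin fixed to the bench, 280 (x) x 220 (y) x 85 mm high, side walls 10 mm thick; origin at the centre of its underside. Its -x axis is its front, towards the robot: the tray comes out along the bin's -x. The front is closed only by the orange flap; the bin stands turned by up to 0.3 rad from the robot's axes.
- flap (a joint): Angle of the orange drop-front (rad): 0 = upright and shut, up to 1.55 = folded down flat towards the robot, above the bench. It starts between 0 and 0.3. A stiff friction hinge (about 0.14 N m of friction): it stays where it is left. It can be hooked behind its top rim and swung out and down, then pressed flat from above. With the flap upright, there is a free gap of about 85 mm between it and the black grip.
- flap_hinge (a point): Middle of the flap's hinge line, along the bin's y axis, 20 mm above the bench at the bin's front (145 mm before the bin's centre).
- flap_rim (a point): Centre of the flap's thick round top rim (16 mm diameter, 204 mm long along the bin's y), 72 mm from the hinge, so 92 mm above the bench when shut. The panel below it is 8 mm thick. Folded flat, the rim's top is about 28 mm above the bench. The point moves with the flap.
- tray: White open tray in the bin, 160 (x) x 170 (y) x 42 mm high, with a black grip and a yellow pointer fixed on it. Origin at the centre of its underside, 18 mm above the bench; axes as the bin's. It slides straight along the bin's -x, from 0 (in, origin 35 mm behind the bin's centre) to 135 mm out. A spring pulls it in with 3 N when in, rising by 0.6 N per 10 mm, so it runs back if let go. The clip calls for 50 to 110 mm out.
- grip_top (a point): Centre of the top face of the tray's black upright grip, 120 mm above the bench. The grip is a block 14 mm thick along the bin's x and 44 mm wide along its y, at the middle of the tray's front wall; its part above the tray's walls (from 60 to 120 mm above the bench) is free to grasp. Moves with the tray.
- pointer (a point): Tip of the yellow pointer (a finger 10 mm wide along x, 22 mm long along y) standing on the tray's right rim (the bin's -y side), 94 mm above the bench; moves with the tray. With the tray in, it is level with the bin's centre (bin x = 0).
- mark (a point): The mark: middle of the inner face of the red clip, 20 mm long along the bin's x, 14 mm wide and 12 mm high, on top of the bin's right (-y) wall, fixed for the run. The pointer is at the mark when pointer and mark have the same x in the bin's frame.
- pink_carton: Pink carton, loose in the tray on the left (+y), 60 x 50 x 45 mm high, 80 g; origin at the centre of its underside, z up. Its top is about 67 mm above the bench.
- teal_carton: Teal carton, as the pink one, on the right (-y) in the tray.
- tape_roll: Loose roll of brown tape lying flat beside the bin on its left (+y), 90 mm diameter, 48 mm high; origin at the centre of its underside.
- spray_bottle: Loose blue bottle standing beside the bin on its right (-y), 60 mm diameter, 150 mm tall; origin at the centre of its underside.

How it is judged (in metres and radians):
On the way, in this order (a step that is already met when the one before it is completed fails the run):
1. the orange flap is folded all the way down while the tray is still in (value of joint flap above 1.4 rad and x of pointer in the frame of bin above -0.02 m), for 0.2 s.
2. the tray is held with the pointer at the red clip (x of pointer in the frame of mark between -0.01 and 0.01 m and contact force between the fingers and tray above 2 N), for 0.2 s.
At the end, for the whole second after the job is handed in: Fingers hold the tray (over 2 N), pointer within 10 mm of the clip's middle along the bin, tray at rest; flap past 1.35 rad; both cartons in the tray, upright within 0.35 rad; tape roll and bottle within 30 mm of their start, not propping the tray (all of step 2 and value of joint flap above 1.35 rad and linear speed of tray below 0.02 m/s and angle between each of pink_carton, teal_carton's own z axis and vertical below 0.35 rad and x of pink_carton in the frame of tray between -0.08 and 0.08 m and y of pink_carton in the frame of tray between -0.085 and 0.085 m and z of each of pink_carton, teal_carton in the frame of tray below 0.03 m and x of teal_carton in the frame of tray between -0.08 and 0.08 m and y of teal_carton in the frame of tray between -0.085 and 0.085 m and distance of each of tape_roll, spray_bottle from where it was at the start of the episode below 0.03 m and contact force between tray and tape_roll below 0.3 N and contact force between tray and spray_bottle below 0.3 N); the arm keeps its last pose, push and grip.
It fails at once if the tray is pulled out before the flap is folded down (x of pointer in the frame of bin below -0.03 m and value of joint flap below 1.2 rad).
It fails at once if a carton in the tray is tipped over (angle between any of pink_carton, teal_carton's own z axis and vertical above 0.6 rad).
It fails at once if the tape roll or the bottle is knocked away or over (distance of any of tape_roll, spray_bottle from where it was at the start of the episode above 0.03 m or angle between any of tape_roll, spray_bottle's own z axis and vertical above 0.4 rad).
It also fails if it takes over 48 s, if anything falls off the work surface, if the arm or the gripper's body presses on something with over 40 N, if the wrist force passes 120 N, or if a joint passes its speed limit or range.

## Working session

There is one attempt and no reset: what is moved stays moved. The work goes in short steps, Python scripts to look and compute and a tool call to move; the robot and the scene stay as the last step left them, time stands still between calls to the robot, and variables do not carry over. Pictures are saved under pics/ and viewed, and the job is handed in when it is done.

Besides the shell and the picture viewer there is one more tool, called after "Call:" by a JSON object that holds its "api" and its "payload", one argument or row to a line. carry_out: Moves the arm, as the interface text tells. Its arguments: {"type":"object","properties":{"steps":{"type":"array","items":{"type":"array","items":{"type":"array","items":{"type":"number"}}}},"fingers":{"type":"number"}},"required":["steps"]}

```bash
mkdir -p pics; ls
python3 - <<'E'
from station import sense, optics, ticket, r
import cv2
print(sense())
for n in ("side","top","wrist"):
    c=optics.capture(n); cv2.imwrite(f"pics/{n}0.png",c["image"][:,:,::-1]); print(n,{k:v for k,v in c.items() if k!="image"})
E
```

```text
pics
{'time_s': 0.0, 'joints': array([-5.66283880e+01,  2.20888900e+01,  3.80979467e-01, -2.89732359e-02,
       -6.84110929e+01, -1.48158897e+01]), 'joint_velocities': array([-0.02745712, -0.01276717, -0.03398885,  0.06672191, -0.00621735,
       -0.04490124]), 'effort': array([-5.12865736e-04, -3.90663350e+01,  1.87403566e+01,  4.21966106e+00,
        1.08874094e-02, -1.65031174e-04]), 'tcp_pos': array([ 0.19872534, -0.59196798,  0.23548752]), 'ee_rot': array([[-3.18049131e-01, -7.49788787e-04, -9.48073936e-01],
       [ 9.48071844e-01,  1.99315317e-03, -3.18050006e-01],
       [ 2.12812690e-03, -9.99997733e-01,  7.69330052e-05]]), 'wrist_force': array([ 0.13227232, -0.39092694,  0.47096171]), 'moment': array([-0.03261952,  0.04114131,  0.02829955]), 'gripper_width': 0.9991842591704163}
side {'fov_y': 56.86642165866403, 'cx': 318.18668233201754, 'cy': 241.7624839386284, 'rvec': array([ 2.21839129, -0.08525359,  0.07368029]), 'tvec': array([-0.6637283 ,  0.11581881,  0.78373601])}
top {'fov_y': 52.22525900837745, 'cx': 318.7865799751692, 'cy': 240.76712471944404, 'rvec': array([ 2.09305238, -2.15246317,  0.17196224]), 'tvec': array([0.03183956, 0.69035647, 0.95578012])}
wrist {'fov_y': 58.07514890317828, 'cx': 318.46056900781156, 'cy': 245.80194256155357, 'rvec': array([-1.71838313, -2.38823036, -0.3702083 ]), 'tvec': array([ 0.62426084, -0.03649283,  0.39302662])}
```

View pics/side0.png

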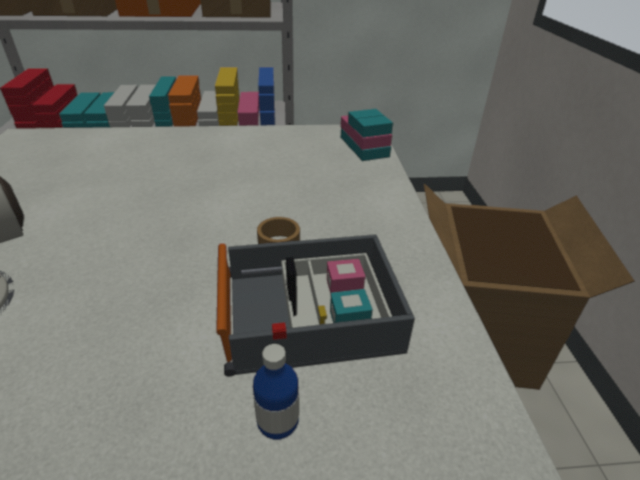

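View pics/top0.png

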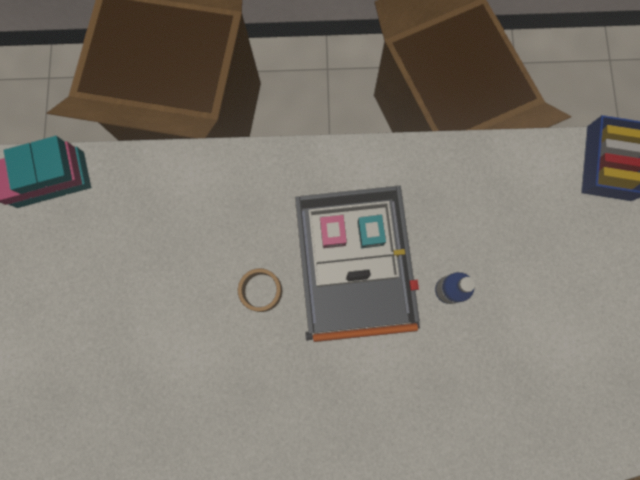

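View pics/wrist0.png

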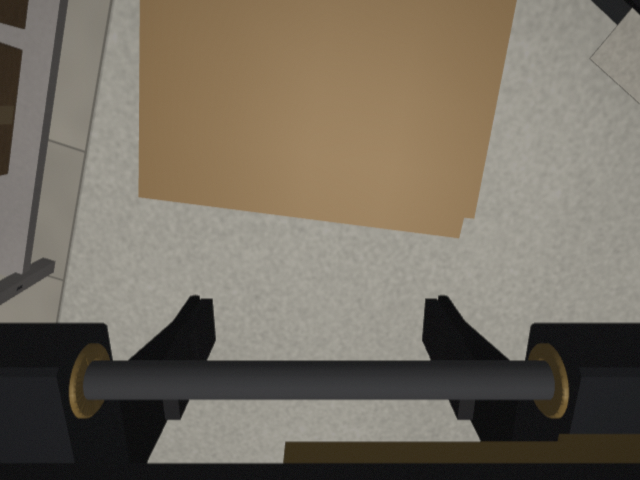

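The side view shows the flap at about (223,300), grip (291,285), pointer (322,313), clip (280,330) and bottle (276,395). The top view shows the flap rim at (365,333), grip (358,275), pointer (399,252), clip (414,285), tape (259,290) and bottle (458,287). The wrist camera is looking elsewhere. Next I'll enlarge the crops and triangulate.

```bash
cat > h.py <<'E'
import numpy as np, cv2
from station import sense, optics, r
def cap(n,save=None):
    c=optics.capture(n)
    if save: cv2.imwrite(f"pics/{save}.png",c["image"][:,:,::-1])
    f=240/np.tan(np.radians(c["fov_y"])/2)
    K=np.array([[f,0,c["cx"]],[0,f,c["cy"]],[0,0,1]]); R=cv2.Rodrigues(c["rvec"])[0]
    c["P"]=K@np.c_[R,c["tvec"]]; c["K"]=K;c["R"]=R;c["C"]=-R.T@c["tvec"]
    return c
def ray(c,uv):
    d=c["R"].T@np.linalg.solve(c["K"],[uv[0],uv[1],1]); return d/np.linalg.norm(d)
def plane(c,uv,z):
    d=ray(c,uv); return c["C"]+d*(z-c["C"][2])/d[2]
def tri(c1,u1,c2,u2):
    X=cv2.triangulatePoints(c1["P"],c2["P"],np.float64(u1).reshape(2,1),np.float64(u2).reshape(2,1))[:,0]; X=X[:3]/X[3]
    e=[np.linalg.norm(proj(c,X)-u) for c,u in((c1,u1),(c2,u2))]
    return X,e
def proj(c,X):
    p=c["P"]@np.append(X,1); return p[:2]/p[2]
def crop(c,x0,y0,x1,y1,name):
    im=c["image"][y0:y1,x0:x1,::-1]; s=min(800/(x1-x0),600/(y1-y0)); cv2.imwrite(f"pics/{name}.png",cv2.resize(im,None,fx=s,fy=s,interpolation=cv2.INTER_CUBIC)); print(name,"scale",s)
def mask(c,lo,hi):  # HSV
    return cv2.inRange(cv2.cvtColor(c["image"],cv2.COLOR_RGB2HSV),np.array(lo),np.array(hi))
E
python3 - <<'E'
from h import *
s=cap("side");t=cap("top")
crop(s,200,210,440,390,"s1");crop(t,220,170,500,370,"t1")
cols={"orange":((5,190,100),(14,255,255)),"yellow":((20,150,100),(32,255,255)),"red":((0,180,100),(3,255,255)),"pink":((160,80,80),(178,255,255)),"teal":((84,80,50),(95,255,255)),"blue":((104,120,40),(122,255,255))}
for k,(lo,hi) in cols.items():
    for n,c in(("s",s),("t",t)):
        m=mask(c,lo,hi); x0,y0,x1,y1=(200,200,440,440) if n=="s" else (220,170,500,370)
        q=np.zeros_like(m);q[y0:y1,x0:x1]=m[y0:y1,x0:x1]
        N,l,st,ce=cv2.connectedComponentsWithStats(q)
        print(k,n,[(st[i].tolist(),ce[i].round(1).tolist()) for i in range(1,N) if st[i][4]>15])
E
```

```text
s1 scale 3.3333333333333335
t1 scale 2.857142857142857
orange s [([218, 245, 9, 85, 614], [221.7, 289.2])]
orange t []
yellow s [([319, 306, 7, 10, 51], [321.6, 311.0])]
yellow t [([395, 250, 9, 4, 28], [399.3, 251.8])]
red s [([273, 324, 12, 8, 86], [278.3, 327.3])]
red t []
pink s [([327, 259, 38, 22, 492], [345.0, 270.0])]
pink t [([321, 216, 25, 30, 433], [332.9, 230.5])]
teal s [([331, 289, 41, 33, 849], [350.8, 306.5])]
teal t [([359, 216, 26, 30, 419], [371.1, 230.5])]
blue s [([254, 364, 43, 46, 1590], [275.3, 387.3]), ([261, 426, 35, 13, 118], [277.5, 434.1])]
blue t []
```

View pics/s1.png

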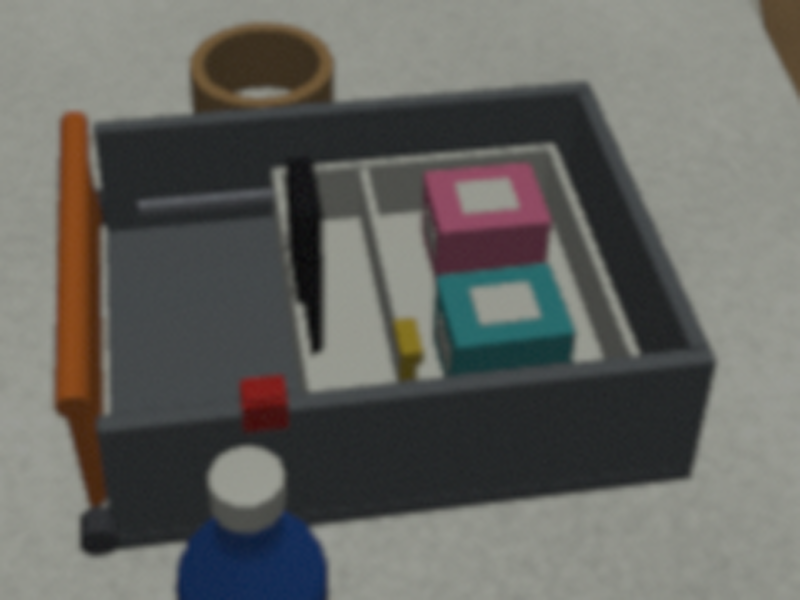

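View pics/t1.png

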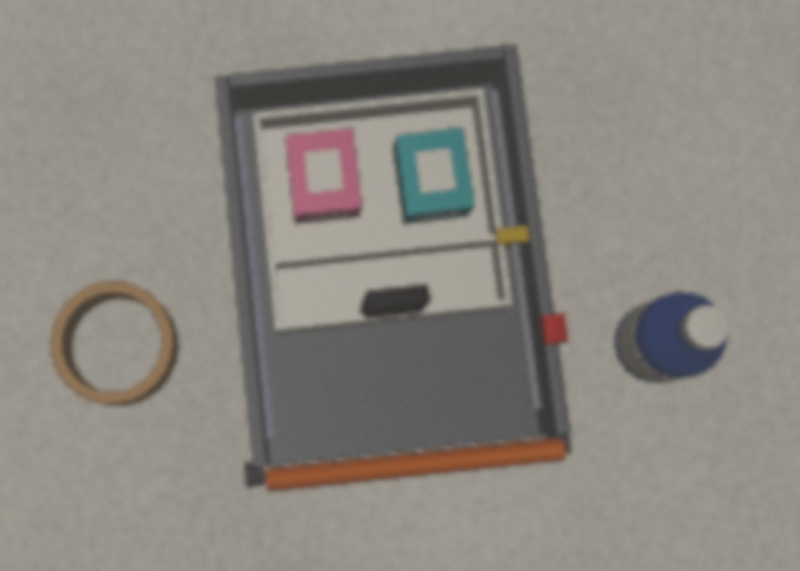

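Enlarged views: side crop scale 3.33, top crop scale 2.857. The flap stands slightly open, the tray is in, and both cartons are upright. I'll triangulate the corners next.

Run:
```python
from h import *
s=cap("side");t=cap("top")
S=lambda x,y:np.array([200+(x+.5)/3.3333-.5,210+(y+.5)/3.3333-.5]); T=lambda x,y:np.array([220+(x+.5)/2.85714-.5,170+(y+.5)/2.85714-.5])
pts={"back+y":((588,86),(218,78)),"back-y":((712,358),(515,46)),"front-y":((103,425),(569,440)),"front+y":((97,125),(249,463)),
"rim+y":((72,118),(267,480)),"rim-y":((72,403),(566,449)),"pointer":((407,328),(513,235)),"clip":((263,384),(556,328)),"bottlecap":((248,465),(705,326)),"pink":((487,197),(323,170)),"teal":((505,303),(434,168)),
"griptop_a":((292,162),(430,288)),"tape":((262,66),(114,343))}
P={}
for k,(a,b) in pts.items():
    X,e=tri(s,S(*a),t,T(*b));P[k]=X;print(k,X.round(4),np.round(e,1))
d=(P["back+y"]-P["front+y"]);d2=P["back-y"]-P["front-y"]
print(np.linalg.norm(d),np.linalg.norm(d2),np.degrees(np.arctan2(d[1],d[0])),np.degrees(np.arctan2(d2[1],d2[0])))
w=P["rim+y"]-P["rim-y"];print(np.linalg.norm(w),np.degrees(np.arctan2(-w[0],w[1])))
w=P["back+y"]-P["back-y"];print(np.linalg.norm(w),np.degrees(np.arctan2(-w[0],w[1])))
# black grip
for n,c,(x0,y0,x1,y1) in(("s",s,(280,250,305,320)),("t",t,(335,262,382,288))):
    g=c["image"][y0:y1,x0:x1].max(2); m=(g<(45)).astype(np.uint8)
    N,l,st,ce=cv2.connectedComponentsWithStats(m)
    print(n,[(st[i]+[x0,y0,0,0,0],(ce[i]+[x0,y0]).round(1)) for i in range(1,N) if st[i][4]>10])
print("grip top face at z.12", plane(t,T(397,296),.12))
```

```text
back+y [0.7803 0.0569 0.0829] [0. 0.]
back-y [ 0.7961 -0.1578  0.0864] [0.4 0.2]
front-y [ 0.519  -0.1789  0.0864] [2.8 1.7]
front+y [0.5052 0.0406 0.0802] [0.6 0.4]
rim+y [0.494  0.028  0.0951] [0.4 0.3]
rim-y [ 0.5102 -0.1749  0.097 ] [0.3 0.2]
pointer [ 0.6565 -0.1463  0.1032] [0. 0.]
clip [ 0.5917 -0.1726  0.1002] [0.1 0.1]
bottlecap [ 0.5862 -0.2592  0.1529] [0.3 0.2]
pink [ 0.7132 -0.0171  0.0666] [0.2 0.2]
teal [ 0.7116 -0.0974  0.0672] [0.7 0.4]
griptop_a [ 0.6124 -0.0832  0.1505] [2.8 1.9]
tape [0.5944 0.1383 0.0463] [0.2 0.2]
0.27556430392761627 0.27783790749957765 3.401528919310499 4.351776075323638
0.203593336857764 4.567639333486743
0.2153690069173885 4.200211507426273
s [(array([280, 250,  25,  65, 589]), array([291.4, 271.9]))]
t []
grip top face at z.12 [ 0.61455899 -0.06333231  0.12      ]
```

The measurements agree with the text: bin length about 277 mm, rim 204 mm, heights right, yaw about 4.3°, tray in, and the clip about 67 mm ahead of the pointer. I'll work out the target over the gap and where the wrist camera sits.

```bash
cat >> h.py <<'E'
YAW=np.radians(4.3); BC=np.array([0.6502,-0.0598])
ex=np.array([np.cos(YAW),np.sin(YAW)]); ey=np.array([-ex[1],ex[0]])
def W(bx,by): return BC+bx*ex+by*ey
def B(p): d=np.asarray(p)[:2]-BC; return np.array([d@ex,d@ey])
E
python3 - <<'E'
from h import *
w=cap("wrist");s=sense();p=s["tcp_pos"];R=s["ee_rot"]
print("cam in tool",R.T@(w["C"]-p),"cam axis in tool",R.T@w["R"].T[:,2])
print("gap",W(-.097,0),"shift",W(-.097,0)-p[:2], r.tcp_to_tips)
E
```

```text
cam in tool [-0.00042029 -0.14859841  0.08360224] cam axis in tool [ 5.83187549e-04  9.53566400e-01 -3.01182305e-01]
gap [ 0.55347304 -0.06707294] shift [0.35463523 0.52532689] 0.014
```

Call:
{"api": "carry_out", "payload": {
  "steps": [
    [[2, 3, 0.5, 0.09, 0, 0], [5, 7.5, 0.5, 0, 0, 0.1], [8, 12, 0.5, 0, 0, 0.25], [11, 16.5, 0.5, 0, 0, 0.4], [14, 21, 0.5, 0, 0, 0.55], [17, 25.5, 0.5, 0, 0, 0.7], [20, 30, 0.5, 0, 0, 0.85], [23, 34.5, 0.5, 0, 0, 1.0], [26, 39, 0.5, 0, 0, 1.12], [29, 43.5, 0.5, 0, 0, 1.23], [32, 47.5, 0.5, 0, 0, 1.3], [34, 50.5, 0.5, 0, 0, 1.323], [35.5, 52.5, 0.5, 0, 0, 1.323], [35.5, 52.5, 0.5, 0, 0, 1.323], [35.5, 52.5, 0.5, 0, 0, 1.323], [35.5, 52.5, 0.5, 0, 0, 1.323]]
  ],
  "fingers": 255
}}

```text
time_s: 2.4
tcp_pos: [0.5533, -0.0684, 0.2417]
ee_rot: [[-0.997, -0.0, 0.074], [-0.074, -0.0, -0.997], [0.0, -1.0, 0.0]]
wrist_force: [0.2, 0.2, 0.6]
gripper_width: 0.008
```

Run:
```python
from h import *
cap("wrist","w1");t=cap("top");s=cap("side");crop(s,200,210,440,390,"s2");crop(t,220,170,500,370,"t2")
```

```text
s2 scale 3.3333333333333335
t2 scale 2.857142857142857
```

View pics/w1.png

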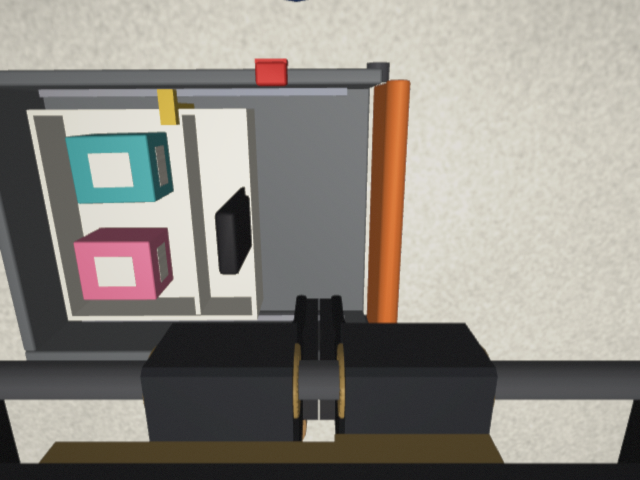

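View pics/s2.png

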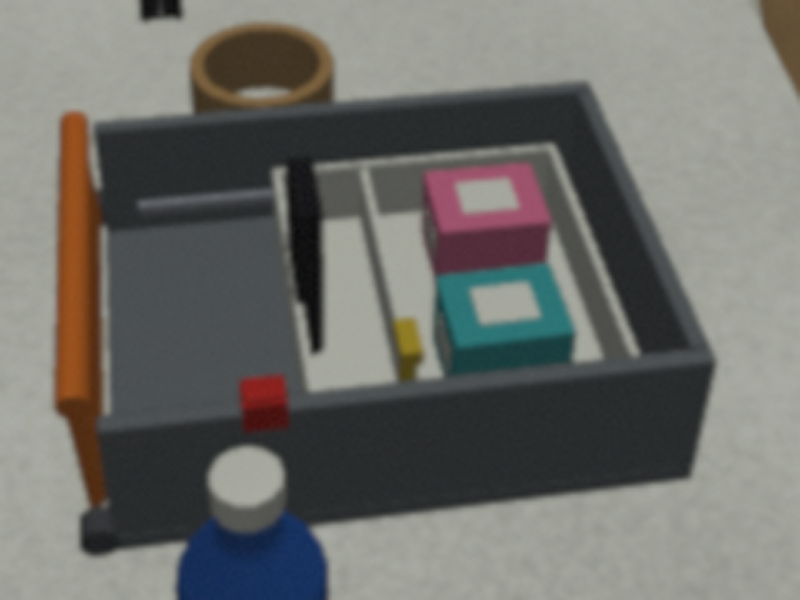

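The wrist view shows the grip at about (233,235), pointer (168,100), clip (271,70), flap rim (395,200), and the fingers over the gap at about (320,310). Enlarging to get the grip's top face.

Run:
```python
import cv2,numpy as np
im=cv2.imread("pics/w1.png")[180:285,195:275]; a=cv2.resize(np.clip(im.astype(float)*3,0,255).astype(np.uint8),None,fx=5,fy=5,interpolation=cv2.INTER_CUBIC)
im=cv2.imread("pics/t1.png")[270:330,350:445]; b=cv2.resize(np.clip(im.astype(float)*2.5,0,255).astype(np.uint8),None,fx=4,fy=4)
H=np.zeros((525,800,3),np.uint8);H[:525,:400]=a;H[:240,400:780]=b;cv2.imwrite("pics/g1.png",H)
```

```text
(no output)
```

View pics/g1.png

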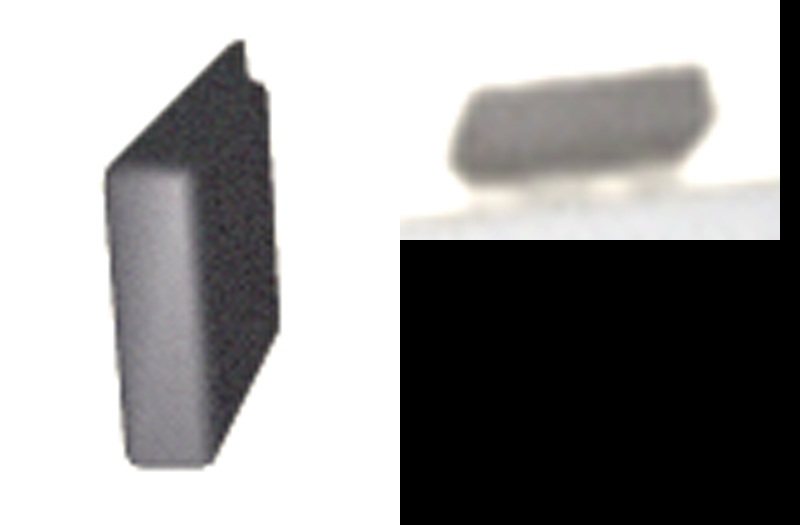

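The wrist crop shows the grip's bright top face, centred at about (226.7,243.4). The top-view crop shows the same block.

Run:
```python
from h import *
w=cap("wrist");t=cap("top")
T=lambda x,y:np.array([220+(x+.5)/2.85714-.5,170+(y+.5)/2.85714-.5])
X,e=tri(w,(226.7,243.4),t,T(395.5,298));print("grip tri",X,e,B(X))
g=[plane(w,np.array(q)/5+[195,180],.12) for q in((107,170),(185,168),(212,465),(130,465))]
for p in g: print(B(p).round(4))
print("grip wrist plane",B(np.mean(g,0)))
print("t cam",t["C"],"plane t",B(plane(t,T(395.5,298),.12)))
for n,a,b in(("clip",(270,62),T(556,328)),("pointer",(168,96),T(513,235)),("rim-y",(398,84),T(566,449))):
    X,e=tri(w,a,t,b);print(n,X.round(4),np.round(e,1),B(X).round(4))
# wrist plane checks
print("clip edges", B(plane(w,(256,60),.097)),B(plane(w,(287,60),.097)), "ptr",B(plane(w,(159,90),.094)),B(plane(w,(176,90),.094)))
print("rim edges wrist z.092",[B(plane(w,q,.092)).round(4) for q in((386,82),(409,82),(372,320),(397,320))])
```

```text
grip tri [ 0.61366097 -0.06249299  0.1169889 ] [np.float64(0.2074837229376636), np.float64(0.05647898721161804)] [-3.66380957e-02  5.42431741e-05]
[-0.0318 -0.0207]
[-0.0419 -0.0209]
[-0.043   0.0198]
[-0.032   0.0198]
grip wrist plane [-0.03718199 -0.00047778]
t cam [5.12921110e-01 5.77485844e-04 1.06208900e+00] plane t [-0.03704733  0.00031238]
clip [ 0.596  -0.181   0.0542] [1.  0.3] [-0.0632 -0.1168]
pointer [ 0.661  -0.1512  0.0794] [2.7 0.8] [ 0.004  -0.0919]
rim-y [ 0.5108 -0.1715  0.1084] [3.5 0.9] [-0.1473 -0.1009]
clip edges [-0.05816061 -0.11412149] [-0.0775873  -0.11412135] ptr [ 0.00563008 -0.09654053] [-0.00534185 -0.09654008]
rim edges wrist z.092 [array([-0.141 , -0.1015]), array([-0.1559, -0.1015]), array([-0.1383,  0.0693]), array([-0.1575,  0.0693])]
```

Three measures agree on the grip: bin (-0.037, 0), z≈0.117. The clip's middle is at bin x≈-0.068, the pointer at 0 and the rim at -0.148. Now lowering into the gap.

Call:
{"api": "carry_out", "payload": {
  "steps": [
    [[0, 0.1, -3, 0, 0, 0], [0, 0.1, -7, 0, 0, 0], [0, 0.1, -11, 0, 0, 0], [0, 0.1, -14, 0, 0, 0], [0, 0.1, -15.5, 0, 0, 0], [0, 0.1, -15.5, 0, 0, 0], [0, 0.1, -15.5, 0, 0, 0]]
  ]
}}

```text
time_s: 3.52
tcp_pos: [0.555, -0.0665, 0.0879]
ee_rot: [[-0.997, 0.003, 0.076], [-0.076, 0.0, -0.997], [-0.003, -1.0, 0.0]]
wrist_force: [0.4, 0.2, -0.0]
gripper_width: 0.003
```

Run:
```python
from h import *
cap("wrist","w2");s=cap("side");crop(s,200,210,440,390,"s3")
p=sense()["tcp_pos"];print(p,B(p),sense()["wrist_force"])
```

```text
s3 scale 3.3333333333333335
[ 0.5548263  -0.06639785  0.08797183] [-0.09559993  0.00057172] [0.90381059 0.41183948 0.57889205]
```

View pics/s3.png

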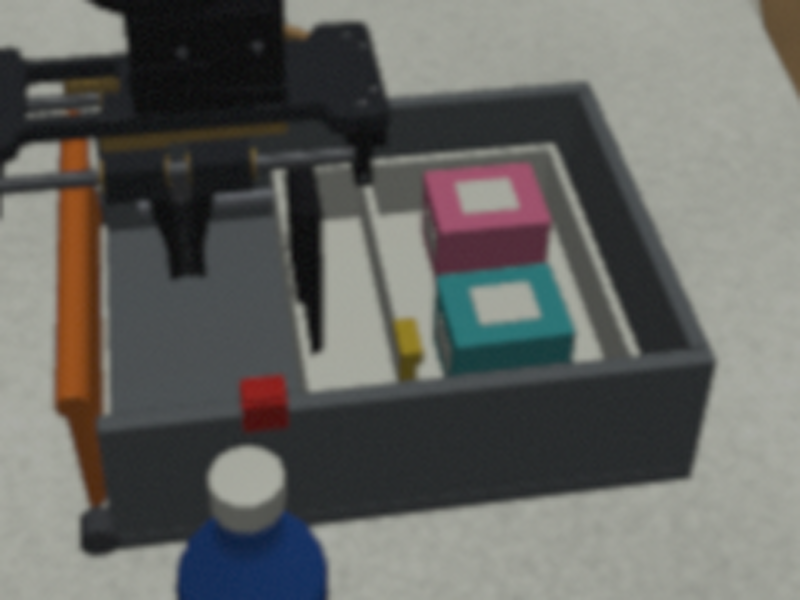

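View pics/w2.png

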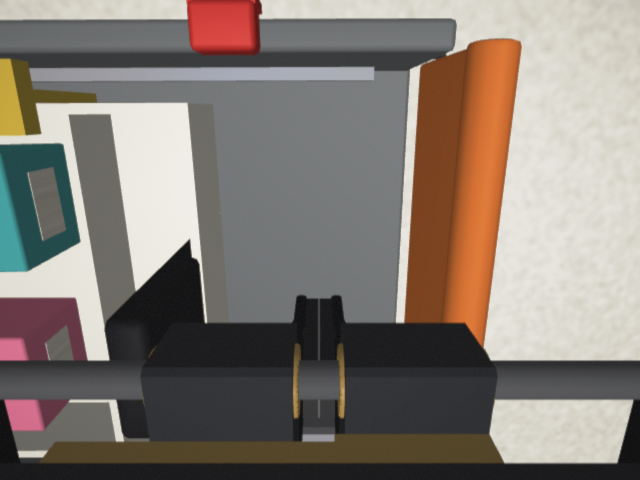

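The fingers hang freely in the gap (side crop (187,270)) with clearance on both sides. Next I hook the rim and swing it out along its arc to about 0.9 rad.

Call:
{"api": "carry_out", "payload": {
  "steps": [
    [[-1.7, -0.13, 0, 0, 0, 0], [-3.2, -0.24, 0, 0, 0, 0], [-4.0, -0.3, 0.1, 0, 0, 0], [-4.6, -0.35, 0.2, 0, 0, 0], [-5.1, -0.38, 0.3, 0, 0, 0], [-5.6, -0.42, 0.2, 0, 0, 0], [-6.0, -0.45, 0.2, 0, 0, 0], [-6.4, -0.48, 0, 0, 0, 0], [-6.8, -0.51, -0.1, 0, 0, 0], [-7.2, -0.54, -0.3, 0, 0, 0], [-7.6, -0.57, -0.6, 0, 0, 0], [-7.9, -0.6, -0.9, 0, 0, 0], [-8.3, -0.62, -1.2, 0, 0, 0], [-8.3, -0.62, -1.2, 0, 0, 0]]
  ]
}}

```text
time_s: 5.38
tcp_pos: [0.4697, -0.0729, 0.074]
ee_rot: [[-0.997, -0.002, 0.076], [-0.076, -0.0, -0.997], [0.002, -1.0, 0.0]]
wrist_force: [0.6, -0.7, -0.3]
gripper_width: 0.003
```

Run:
```python
from h import *
cap("wrist","w3");s=cap("side");crop(s,160,210,400,390,"s4")
p=sense()["tcp_pos"];print(p,B(p),sense()["wrist_force"])
```

```text
s4 scale 3.3333333333333335
[ 0.46980715 -0.07285881  0.07412686] [-0.1808642   0.00050357] [-0.69962979 -0.67855195 -0.46120432]
```

View pics/s4.png

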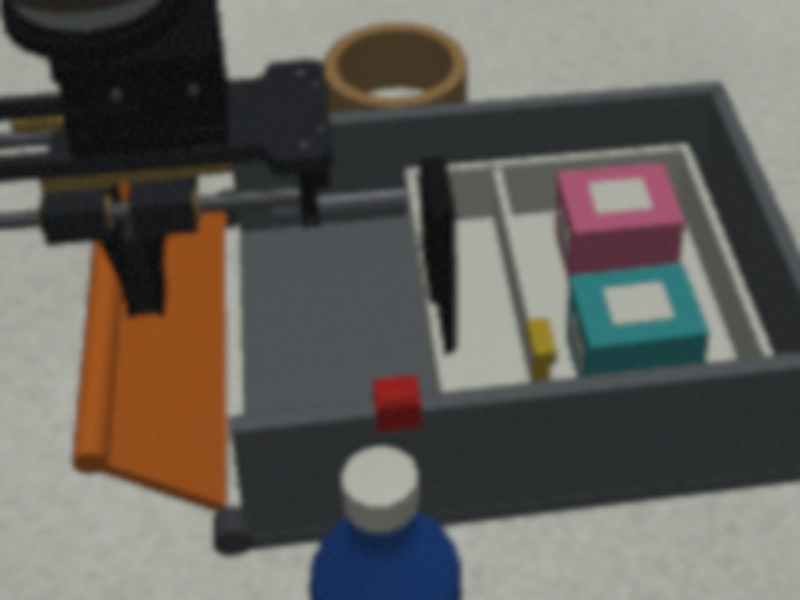

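View pics/w3.png

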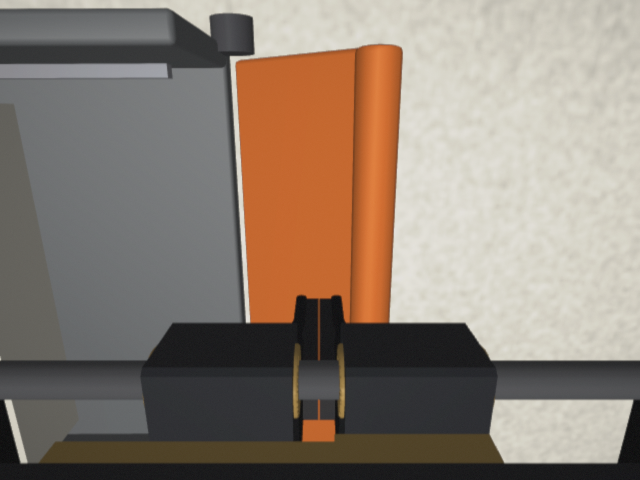

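The side view shows the flap about halfway down with the fingertips on its inner face (crop (145,310)), and the force is small. Next I continue the arc down to flat.

Call:
{"api": "carry_out", "payload": {
  "steps": [
    [[-0.4, -0.03, -0.4, 0, 0, 0], [-0.7, -0.05, -0.8, 0, 0, 0], [-1.0, -0.08, -1.3, 0, 0, 0], [-1.1, -0.08, -1.7, 0, 0, 0], [-1.2, -0.09, -2.1, 0, 0, 0], [-1.3, -0.1, -2.5, 0, 0, 0], [-1.4, -0.1, -2.9, 0, 0, 0], [-1.4, -0.1, -3.2, 0, 0, 0], [-1.4, -0.1, -3.4, 0, 0, 0], [-1.4, -0.1, -3.4, 0, 0, 0]]
  ]
}}

```text
time_s: 6.72
tcp_pos: [0.4571, -0.0736, 0.0404]
ee_rot: [[-0.997, 0.0, 0.076], [-0.076, 0.0, -0.997], [-0.0, -1.0, -0.0]]
wrist_force: [-0.2, -0.1, 0.1]
gripper_width: 0.007
```

Run:
```python
from h import *
cap("wrist","w4");s=cap("side");crop(s,160,210,400,390,"s5")
p=sense()["tcp_pos"];print(p,B(p),sense()["wrist_force"])
```

```text
s5 scale 3.3333333333333335
[ 0.45730132 -0.07359018  0.04058038] [-0.19338967  0.00071193] [-0.25977399  0.31899081 -0.14596453]
```

View pics/s5.png

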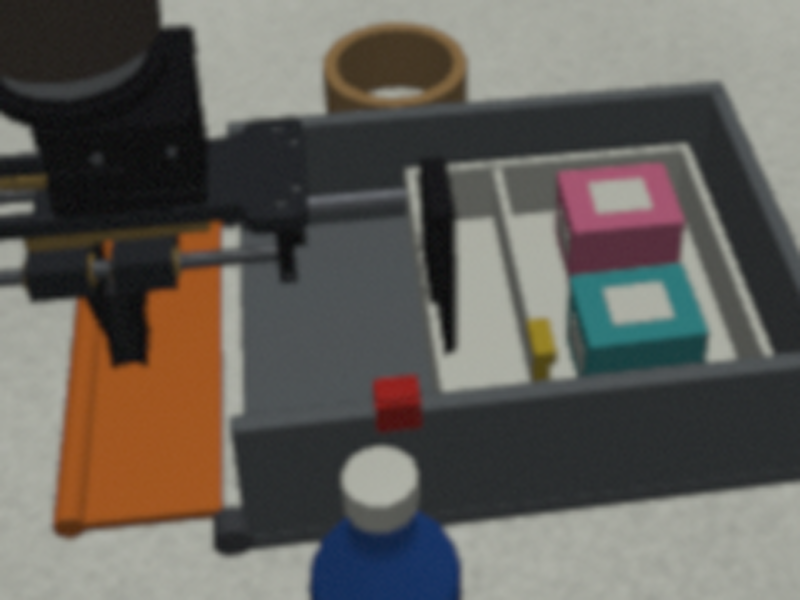

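The flap is almost flat, with the tips at z≈0.027 and no force yet. Pressing on gently until a stop is felt.

Call:
{"api": "carry_out", "payload": {
  "steps": [
    [[0, 0, -0.1, 0, 0, 0], [0, 0, -0.2, 0, 0, 0], [0, 0, -0.3, 0, 0, 0], [0, 0, -0.4, 0, 0, 0], [0, 0, -0.4, 0, 0, 0]]
  ]
}}

```text
time_s: 7.45
tcp_pos: [0.4573, -0.0736, 0.0392]
ee_rot: [[-0.997, 0.001, 0.077], [-0.077, -0.0, -0.997], [-0.001, -1.0, 0.001]]
wrist_force: [-6.5, 2.5, 24.0]
gripper_width: 0.004
```

24 N and no more travel, so the stop is reached. I lift, open and move above the grip.

Call:
{"api": "carry_out", "payload": {
  "steps": [
    [[0, 0, 2, 0, 0, 0], [0, 0, 6, 0, 0, 0], [0, 0, 11, 0, 0, 0], [0, 0, 15, 0, 0, 0], [4, 0.3, 17, 0, 0, 0], [8, 0.6, 17, 0, 0, 0], [12, 0.9, 17, 0, 0, 0], [15.6, 1.1, 17, 0, 0, 0], [15.6, 1.1, 17, 0, 0, 0], [15.6, 1.1, 17, 0, 0, 0], [15.6, 1.1, 17, 0, 0, 0]]
  ],
  "fingers": 0
}}

```text
time_s: 8.82
tcp_pos: [0.612, -0.0628, 0.2068]
ee_rot: [[-0.997, -0.0, 0.076], [-0.076, 0.0, -0.997], [0.0, -1.0, -0.0]]
wrist_force: [0.2, 0.6, -0.2]
gripper_width: 0.993
```

Run:
```python
from h import *
w=cap("wrist","w5");s=cap("side");crop(s,160,210,400,390,"s6");
p=sense()["tcp_pos"];print(p,B(p),sense()["wrist_force"])
S=lambda x,y:np.array([160+(x+.5)/3.3333-.5,210+(y+.5)/3.3333-.5])
```

```text
s6 scale 3.3333333333333335
[ 0.6122515  -0.06273468  0.20707221] [-3.80617193e-02 -8.10893891e-05] [ 0.57462568  0.56568342 -0.0687369 ]
```

View pics/s6.png

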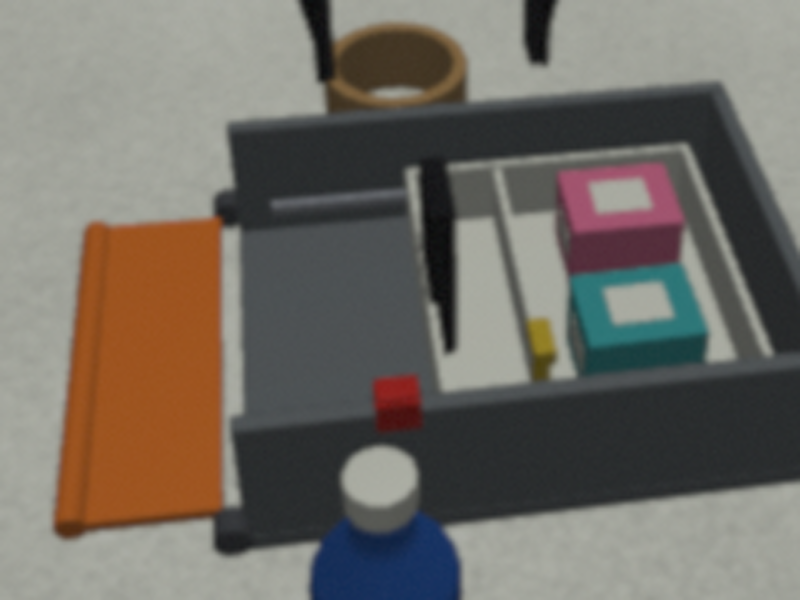

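View pics/w5.png

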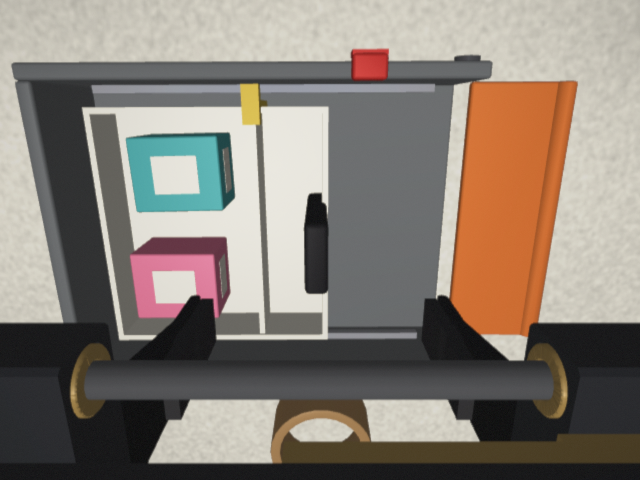

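Side view: the flap lies flat and the tray is still in. The wrist view shows the grip at (316,245), centred between the fingers. A quick check of the flap's height, then the grasp.

Run:
```python
from h import *
w=cap("wrist");s=cap("side")
S=lambda x,y:np.array([160+(x+.5)/3.3333-.5,210+(y+.5)/3.3333-.5])
X,e=tri(s,S(72,522),w,(566,84));print("rim end",X.round(4),np.round(e,1),B(X).round(4))
print("side ray at z.0215, +y/-y ends:",B(plane(s,S(96,226),.025)).round(4),B(plane(s,S(69,524),.025)).round(4))
print("grip top c (w)",B(plane(w,(315,255),.12)),"clip",B(plane(w,(369.5,51),.097)),"ptr",B(plane(w,(250,85),.094)))
```

```text
rim end [ 0.4434 -0.1769  0.0256] [0.4 0.8] [-0.215  -0.1013]
side ray at z.0215, +y/-y ends: [-0.2173  0.1006] [-0.2158 -0.1021]
grip top c (w) [-0.03630297 -0.00367988] clip [-0.06622534 -0.11425221] ptr [ 0.00069152 -0.09679661]
```

Call:
{"api": "carry_out", "payload": {
  "steps": [
    [[0.1, 0, -2, 0, 0, 0], [0.1, 0, -5, 0, 0, 0], [0.1, 0, -8, 0, 0, 0], [0.1, 0, -10.5, 0, 0, 0], [0.1, 0, -11.7, 0, 0, 0], [0.1, 0, -11.7, 0, 0, 0], [0.1, 0, -11.7, 0, 0, 0]]
  ]
}}

```text
time_s: 9.9
tcp_pos: [0.6147, -0.0627, 0.0908]
ee_rot: [[-0.997, 0.002, 0.076], [-0.076, -0.0, -0.997], [-0.002, -1.0, 0.0]]
wrist_force: [0.1, 0.4, -0.4]
gripper_width: 1.0
```

The rim point is at bin x -0.215 and z 0.026, as it should be when flat. Closing on the grip.

Call:
{"api": "carry_out", "payload": {
  "steps": [
    [[0, 0, 0, 0, 0, 0], [0, 0, 0, 0, 0, 0], [0, 0, 0, 0, 0, 0], [0, 0, 0, 0, 0, 0], [0, 0, 0, 0, 0, 0], [0, 0, 0, 0, 0, 0]]
  ],
  "fingers": 255
}}

```text
time_s: 10.65
tcp_pos: [0.6139, -0.0627, 0.0895]
ee_rot: [[-0.997, -0.0, 0.076], [-0.076, -0.0, -0.997], [0.0, -1.0, 0.0]]
wrist_force: [-0.4, 0.4, 0.4]
gripper_width: 0.402
```

The opening is still 35 mm against 14 mm expected. It may still be closing, so I'll wait and look.

Call:
{"api": "carry_out", "payload": {
  "steps": [
    [[0, 0, 0, 0, 0, 0], [0, 0, 0, 0, 0, 0], [0, 0, 0, 0, 0, 0], [0, 0, 0, 0, 0, 0], [0, 0, 0, 0, 0, 0], [0, 0, 0, 0, 0, 0]]
  ]
}}

```text
time_s: 11.4
tcp_pos: [0.6136, -0.0627, 0.0895]
ee_rot: [[-0.997, -0.0, 0.076], [-0.076, -0.0, -0.997], [0.001, -1.0, 0.0]]
wrist_force: [-1.4, -0.6, -0.1]
gripper_width: 0.161
```

Run:
```python
from h import *
w=cap("wrist","w6");s=cap("side");crop(s,160,210,400,390,"s7");print(sense()["gripper_width"])
```

```text
s7 scale 3.3333333333333335
0.15767356641207392
```

View pics/s7.png

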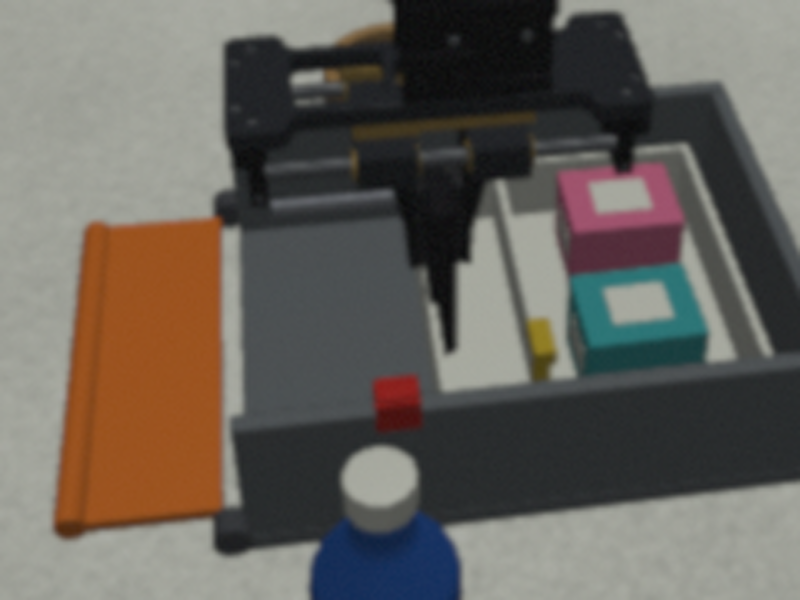

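Opening 14 mm, so the fingers are on the grip (side crop (440,250)) and nothing else has moved. Pulling 67 mm slowly.

Call:
{"api": "carry_out", "payload": {
  "steps": [
    [[-0.2, -0.02, 0, 0, 0, 0], [-0.5, -0.04, 0, 0, 0, 0], [-0.9, -0.07, 0, 0, 0, 0], [-1.3, -0.1, 0, 0, 0, 0], [-1.8, -0.14, 0, 0, 0, 0], [-2.3, -0.17, 0, 0, 0, 0], [-2.8, -0.21, 0, 0, 0, 0], [-3.3, -0.25, 0, 0, 0, 0], [-3.8, -0.29, 0, 0, 0, 0], [-4.3, -0.32, 0, 0, 0, 0], [-4.8, -0.36, 0, 0, 0, 0], [-5.3, -0.4, 0, 0, 0, 0], [-5.7, -0.43, 0, 0, 0, 0], [-6.1, -0.46, 0, 0, 0, 0], [-6.4, -0.48, 0, 0, 0, 0], [-6.6, -0.5, 0, 0, 0, 0], [-6.7, -0.5, 0, 0, 0, 0], [-6.7, -0.5, 0, 0, 0, 0]]
  ]
}}

```text
time_s: 13.75
tcp_pos: [0.5475, -0.068, 0.0895]
ee_rot: [[-0.997, 0.002, 0.076], [-0.076, -0.0, -0.997], [-0.002, -1.0, 0.0]]
wrist_force: [5.7, -2.4, -6.6]
gripper_width: 0.163
```

Run:
```python
from h import *
w=cap("wrist","w7");s=cap("side");crop(s,160,210,400,390,"s8");t=cap("top");crop(t,220,170,500,370,"t8")
p=sense();print(p["gripper_width"],p["wrist_force"],p["tcp_pos"],B(p["tcp_pos"]))
```

```text
s8 scale 3.3333333333333335
t8 scale 2.857142857142857
0.1546955656913143 [ 6.81797144 -2.8225303  -6.32057079] [ 0.54753131 -0.06793722  0.08951019] [-0.10298981 -0.00041635]
```

View pics/s8.png

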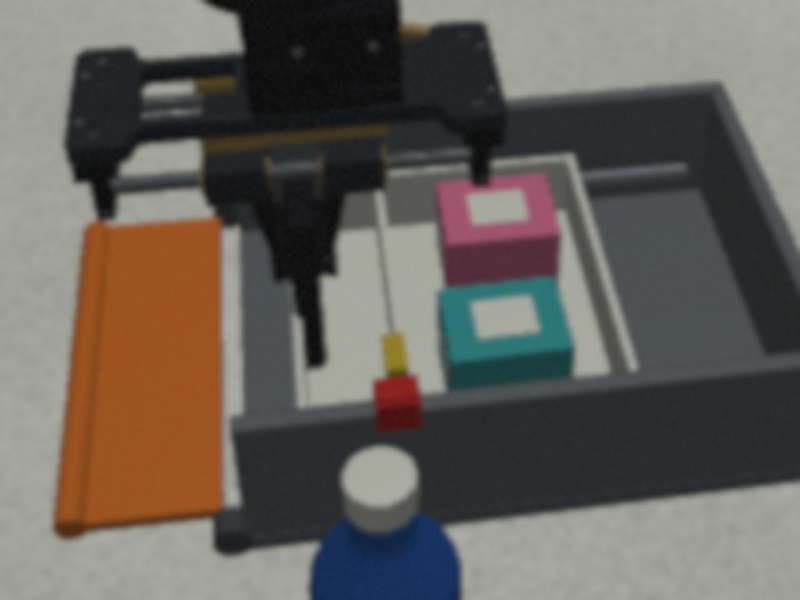

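View pics/w7.png

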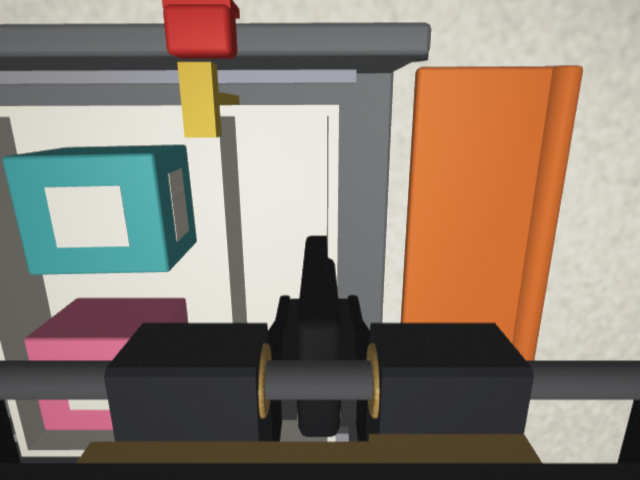

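View pics/t8.png

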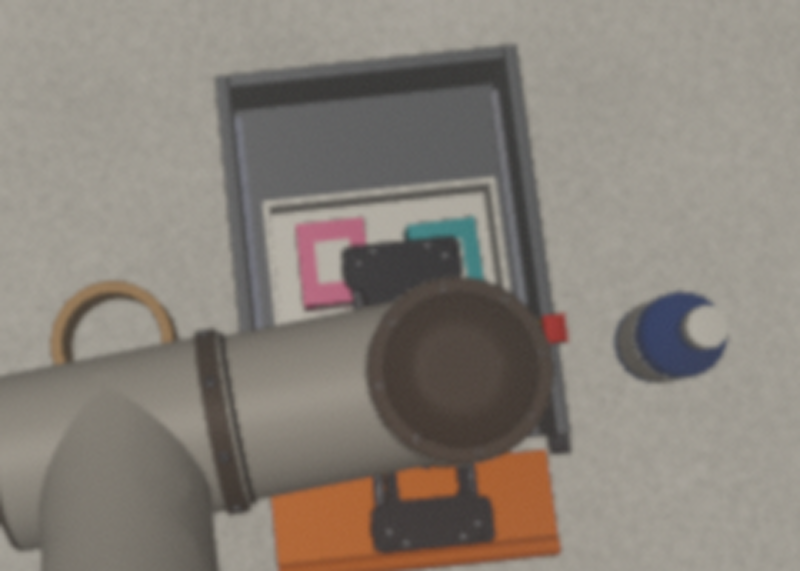

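Side and wrist views: the pointer (wrist about (198,100)) stands alongside the clip (wrist about (201,30)), both cartons upright, flap flat, tape and bottle untouched. Measuring the offset.

Run:
```python
from h import *
w=cap("wrist");s=cap("side")
for k,lo,hi,n in(("red",(0,150,60),(4,255,255),0),("yel",(20,120,100),(32,255,255),0)):
    m=mask(w,lo,hi);ys,xs=np.nonzero(m);
    for y in range(ys.min(),ys.max()+1,8):
        q=xs[ys==y]; print(k,y,q.min(),q.max())
f=lambda q,z:B(plane(w,q,z)).round(4)
print("clip",f((165,26),.097),f((236,26),.097),f((170,56),.085),f((235,56),.085))
print("ptr top",f((178,64),.094),f((214,64),.094),f((184,135),.094),f((219,135),.094))
# two-view, side crop coords
S=lambda x,y:np.array([160+(x+.5)/3.3333-.5,210+(y+.5)/3.3333-.5])
print("side ptr",B(plane(s,S(394,348),.094)),"clip",B(plane(s,S(396,384),.097)))
```

```text
red 0 163 231
red 8 164 237
red 16 164 238
red 24 165 234
red 32 166 235
red 40 166 235
red 48 167 236
red 56 176 234
yel 62 177 210
yel 70 178 211
yel 78 179 212
yel 86 180 213
yel 94 181 213
yel 102 181 214
yel 110 182 214
yel 118 183 215
yel 126 184 216
yel 134 185 216Traceback (most recent call last):
  File "<stdin>", line 6, in <module>
    return umr_minimum(a, axis, None, out, keepdims, initial, where)
ValueError: zero-size array to reduction operation minimum which has no identity
```

Run:
```python
from h import *
w=cap("wrist");s=cap("side")
f=lambda q,z:B(plane(w,q,z)).round(4)
print("clip",f((165,26),.097),f((236,26),.097),f((168,50),.085),f((236,50),.085))
print("ptr top",f((177.5,66),.094),f((211,66),.094),f((185,134),.094),f((217,134),.094))
S=lambda x,y:np.array([160+(x+.5)/3.3333-.5,210+(y+.5)/3.3333-.5])
print("side ptr",B(plane(s,S(394,340),.094)),"clip",B(plane(s,S(396,384),.097)))
from station import sense; p=sense();print(p["time_s"],p["wrist_force"],p["gripper_width"],B(p["tcp_pos"]))
```

```text
clip [-0.0578 -0.1075] [-0.0787 -0.1076] [-0.0541 -0.1025] [-0.0763 -0.1025]
ptr top [-0.0595 -0.0969] [-0.0699 -0.0969] [-0.0599 -0.0765] [-0.0703 -0.0765]
side ptr [-0.06491831 -0.07601811] clip [-0.06660045 -0.10508293]
14.1 [ 6.84428108 -2.53379206 -5.78527532] 0.16022218541198324 [-0.10301186 -0.00042151]
```

The pointer is 2–3 mm short of the clip's middle, already within ±10 mm. I'll nudge it 2 mm and settle for over 0.2 s.

Call:
{"api": "carry_out", "payload": {
  "steps": [
    [[-0.1, -0.01, 0, 0, 0, 0], [-0.2, -0.01, 0, 0, 0, 0], [-0.2, -0.01, 0, 0, 0, 0], [-0.2, -0.01, 0, 0, 0, 0], [-0.2, -0.01, 0, 0, 0, 0], [-0.2, -0.01, 0, 0, 0, 0]]
  ]
}}

```text
time_s: 14.85
tcp_pos: [0.5455, -0.0681, 0.0895]
ee_rot: [[-0.997, 0.002, 0.076], [-0.076, -0.0, -0.997], [-0.002, -1.0, 0.0]]
wrist_force: [7.4, -2.4, -6.5]
gripper_width: 0.166
```

Run:
```python
from h import *
from station import ticket
w=cap("wrist","w9");s=cap("side","s9")
f=lambda q:B(plane(w,q,.094)).round(4)
for k,lo,hi,z in(("red",(0,150,60),(4,255,255),.097),("yel",(20,120,100),(32,255,255),.094)):
    m=mask(w,lo,hi)[:200];ys,xs=np.nonzero(m); y=24 if k=="red" else 100; q=xs[ys==y]; print(k,B(plane(w,(q.mean(),y),z)).round(4))
p=sense();print(p["time_s"],p["wrist_force"],p["gripper_width"])
print(ticket.finish_job())
```

```text
red [-0.068  -0.1081]
yel [-0.0668 -0.0869]
14.95 [ 7.20026733 -2.96386322 -7.41793118] 0.15877628592243453
the job is handed in; nothing more can be done
None
```

I folded the orange flap flat with the tray still in, then pulled the tray out about 69 mm. The job was handed in at about 15 s with the fingers still holding the black grip; no verdict was reported.

**Last checks:**
- **Pointer:** it measured bin x = -0.067 against the clip's -0.068, about 1 mm apart and well within 10 mm.
- **Grip:** the opening was 14 mm, the grip's thickness, with about 7 N of spring pull at the wrist.
- **Flap:** pressing it down met a firm stop at 24 N, and afterwards the rim was at bin x = -0.215, about 26 mm above the bench, as expected when flat. I did not measure its angle directly.
- **Cartons, tape roll and bottle:** in the pictures taken just before the final 2 mm nudge, both cartons were upright in the tray and the tape roll and bottle had not moved.

**Disagreements:**
- **Early corner matches:** two hand-picked ones were poor. One of the grip's corners came out at 150 mm high instead of 120, and one clip match at 54 mm instead of about 97. I dropped both in favour of better matches that agreed.
- **Pointer gap after the main pull:** the side and wrist views gave different gaps to the clip, about 2 mm and 3 mm.

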